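# Cross-stack the second layer of storage trays

### The arm

A 6-joint arm with a two-finger parallel gripper is mounted at the origin on the work surface. World frame = base frame: x ahead of the robot, y to its left, z up, the work surface at z = 0. Lengths are in mm, angles in rad, forces in N, time in s.
With the tool pointing down it reaches from about 350 to 1000 mm from the base axis. Payload 7.1 kg.
Tool frame: the origin (TCP) lies midway between the tips of the shut fingers; the grasp point (between the pads) lies 19 mm behind it; z points along the fingers, y is the direction in which the jaws open and shut (so a half turn about z gives the same grasp; the last joint's range is limited). The gripper opens to 85 mm and grips with 20 to 120 N. Pads are 22 mm wide; open, the fingers measure 114 mm over their backs; the gripper's body (76 mm by 85 mm) begins 54 mm behind the grasp point. The pads swing forward as they close: fully open they stand 13 mm farther back than shut.
Start: joints at [1.318, 0.423, 1.63, -0, 1.089, -0.019], TCP at [144.766, 607.987, 231.319] pointing down, gripper open.
Joint ranges: [-3, 3], [-0.9, 2.11], [0.09, 2.58], [-1.31, 4.45], [0.11, 2.69], [-2.54, 2.54]. Speed limits (rad/s): [2.39, 2.39, 3.01, 3.14, 3.14, 3.14].

### API

Orientations are given as a unit quaternion [x, y, z, w].
In Python, from station import arm, grab_frame, spotter gives the robot as it stands.
- The arm moves only by the tool carry_out, never from a script. Its argument "motion" is text: rows parted by semicolons, each of 5 numbers parted by spaces: the finger opening in cm, from 0 to 8.54, then the shift along the tool's x, y, z in cm, then the turn about the tool's z in rad. In form: claw dx dy dz turn; .... A call has 1 to 12 rows; each row is the pose to reach, as a shift and turn from the pose commanded when the call began, along the tool's axes at that moment; what a row does not reach only later rows make up. A row lasts 1/8 s, in which the tool goes at most 62.5 mm and 10.7 degrees, less where a joint would pass 70% of its speed; a pose out of reach is approached as far as the arm can. A call with a gripper value outside its range is refused whole. The fingers move at their own pace and stop on an object; "newtons" is the grip in N (left out, the last holds). Time passes only in rows, so rows that repeat a pose let the fingers close. It gives the time, the measured TCP pose, the force and the opening at its end, in the units of the state.
- arm.state(): the state, without advancing time (a new reading comes with each control period).
- grab_frame(name): name is "scene" or "side" or "wrist"; returns a dict with "frame" (384x512x3 uint8, blue, green, red), "fx", "fy", "cx", "cy" (pixels), "distortion" ([k1, k2, p1, p2, k3] as OpenCV has them; the pictures are not rectified), "eye" and "orientation" of the camera in the world. Camera axes: x right, y down, z forward; pixel columns grow to the right and rows downward; lengths in mm; the calibration is good to about 2 mm. A picture is of the moment at which its call begins. There is no depth.
- arm.job_done(): hands the job in, once; it reports no verdict.
Trained networks look in a picture, given as the dict that the camera call returned (one of the last four; its "shot" number tells which), for a name from the list of things; names that differ only in an ending like _2 or _b are one class to them, and where a whole thing is asked for, a point or a joint stands for the part that bears it (a point fixed in the world has none). Each returns a list of dicts, best first, with "confidence" (0 to 1); they miss things now and then, are a little off and sometimes report something else, mostly with a low value. They report only what shows in the picture. A call takes as long as a camera call.
- spotter.look_for(query, picture): "extent" ([left, top, right, bottom] in pixels, round what is visible of it).
- spotter.outline_of(query, picture): "pixels" (384x512 bool, what is visible of it) and "extent" ([left, top, right, bottom] in pixels, round what is visible of it).
The state is a dict: "clock": time; "joint_positions": joint angles; "dq": joint speeds; "joint_torque": joint torques, N m; "tool_pos": TCP position; "orientation": TCP orientation; "ft_force": force on the tool from outside, world axes, zero at the start; "wrist_torque": the same for the moment, N m; "width": finger opening in mm.
Only numpy, scipy, OpenCV 4.12 (cv2) and the standard library are available. Lean on these libraries where they do the work, as an engineer would, in place of code of your own. Each camera call takes 0.05 s, during which the arm holds its last target.

### The job

Two storage trays already lie side by side on the little plywood pallet. Build the second layer with the two trays standing on the table: lay them side by side across the two below, turned a quarter turn so that each bridges both lower trays, with the edges of the new layer in line with those of the stack. Set them down rather than drop them, do not shift the lower layer, and leave the jar, weight and brush where they are.

Things in the scene. Friction and masses are not known exactly. Their poses are not given: they have to be found in the camera images.
- pallet: Small plywood pallet, 180 x 180 x 20 high on three runners, fixed to the table. Origin: centre of its underside; x runs along the lower trays' length, y across them, z up. The lower layer, 160 x 160 over all, is centred on it (within 2 mm), its rims 66 above the table.
- lower_a: Tray just like tray_c, loose, 0.45 kg. Lies on the pallet's +y side (centre 42 from the pallet's middle), length along the pallet's x, with a gap of about 8 to lower_b. Origin: centre of underside.
- lower_b: Tray just like tray_c, loose, 0.45 kg. Lies on the pallet's -y side (centre 42 from the pallet's middle), length along the pallet's x. Origin: centre of underside.
- tray_c: Open grey tray, 160 long (x) x 76 wide (y) x 46 high, walls 4 thick, floor with pad 8 thick. Pale wooden carry bar, 12 thick along x, spans its width at mid-length, floor to rim (flush); the compartments beside it, 70 x 68 each, are empty, so the bar can be pinched from above. Origin: centre of underside, z up. Loose, about 0.3 kg. On the table at the robot's right, to be stacked; either tray may take either place.
- tray_d: The other tray to be stacked, just like tray_c, also standing on the table at the robot's right. Origin: centre of underside.
- jar: Bystander: amber jar, 60 across x 90 high, upright. Origin: centre of its underside.
- weight: Bystander: dark steel paper weight, 70 x 70 x 35 high. Origin: centre of its underside.
- brush: Bystander: flat brush about 180 long, lying on the table beyond the pallet, at the robot's left, length along its x.

How it is judged:
By the outcome, as a careful person would: the job done as asked, in the order asked, and still so for the second after the job is handed in, with the robot touching nothing.
It also fails if it takes over 58 s, if anything falls off the work surface, if the arm or the gripper's body presses on something with over 40 N, if the wrist force passes 120 N, or if a joint passes its speed limit or range.

## Working session

There is one attempt and no reset: what is moved stays moved. The work goes in short steps, Python scripts to look and compute and a tool call to move; the robot and the scene stay as the last step left them, time stands still between calls to the robot, and variables do not carry over. Pictures are saved under pics/ and viewed, and the job is handed in when it is done.

Besides the shell and the picture viewer there is one more tool, called after "Call:" as name(argument=value, ...) on one line, values as JSON. carry_out: Moves the arm, as the interface text tells. Its arguments: {"type":"object","properties":{"motion":{"type":"string"},"newtons":{"type":"number"}},"required":["motion"]}

```bash
ls; mkdir -p pics; python3 - <<'E'
from station import arm, grab_frame, spotter
import cv2
for n in ["scene","side"]:
    f=grab_frame(n); cv2.imwrite(f"pics/{n}0.png",f["frame"])
    print(n,{k:f[k] for k in f if k!="frame"})
    for q in ["tray_c","pallet","jar","weight","brush"]:
        print(q,[(round(d["confidence"],2),d["extent"]) for d in spotter.look_for(q,f)])
print(arm.state())
E
```

```text
pics
scene {'fx': 491.58885401691, 'fy': 491.58885401691, 'cx': 258.8216719183453, 'cy': 193.50224524911692, 'distortion': array([0.00375502, 0.        , 0.        , 0.        , 0.        ]), 'eye': array([1493.28402726,  650.53110591,  996.06957769]), 'orientation': array([ 0.42897308,  0.80548766, -0.35596442, -0.20114937]), 'shot': 1}
tray_c [(0.65, [202.5, 145.1, 253.9, 188.9]), (0.63, [154.6, 119.7, 201.0, 160.3])]
pallet [(0.58, [256.2, 196.3, 335.0, 243.6])]
jar [(0.93, [119.3, 157.7, 149.9, 198.9])]
weight [(0.65, [161.2, 200.3, 194.2, 230.5])]
brush [(0.82, [365.5, 217.7, 400.6, 259.3])]
side {'fx': 354.09348108805165, 'fy': 354.09348108805165, 'cx': 252.77287307150368, 'cy': 189.82963611352753, 'distortion': array([-0.00829274,  0.        ,  0.        ,  0.        ,  0.        ]), 'eye': array([364.85436332, 995.9064313 , 624.03763006]), 'orientation': array([-0.12879939,  0.85568142, -0.49723305,  0.06308183]), 'shot': 2}
tray_c [(0.89, [269.7, 166.4, 321.9, 199.5]), (0.59, [288.3, 152.1, 334.5, 174.4])]
pallet [(0.68, [227.8, 243.5, 294.5, 256.4])]
jar [(0.54, [240.0, 137.1, 256.9, 165.9])]
weight [(0.91, [217.0, 167.9, 240.5, 187.4])]
brush [(0.64, [215.1, 281.4, 293.9, 311.5])]
{'clock': 0.6, 'joint_positions': array([ 1.31801112e+00,  4.23091760e-01,  1.62988979e+00,  1.85189173e-05,
        1.08859860e+00, -1.90111678e-02]), 'dq': array([ 0.00020766,  0.00018885,  0.00025122, -0.00173298, -0.00118269,
       -0.00066193]), 'joint_torque': array([-1.15133822e-03, -5.57055509e+01, -2.82021081e+01, -4.34131459e-05,
        1.15294202e-03,  2.31294382e-05]), 'tool_pos': array([144.75633268, 607.99629654, 231.32822834]), 'orientation': array([ 1.16625302e-01,  9.93175986e-01,  7.30508275e-06, -7.28113990e-06]), 'ft_force': array([-0.14224172,  0.39690987, -0.26310718]), 'wrist_torque': array([ 0.01192687,  0.03448278, -0.01730803]), 'width': 85.33068660876413}
```

View pics/scene0.png

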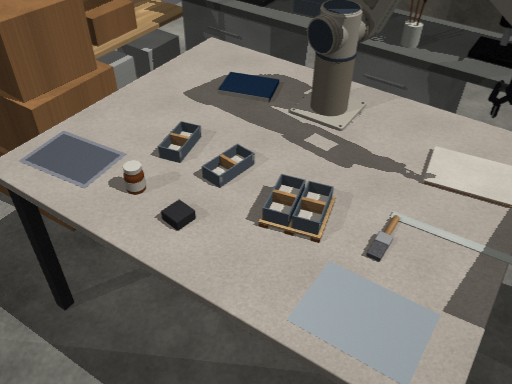

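View pics/side0.png

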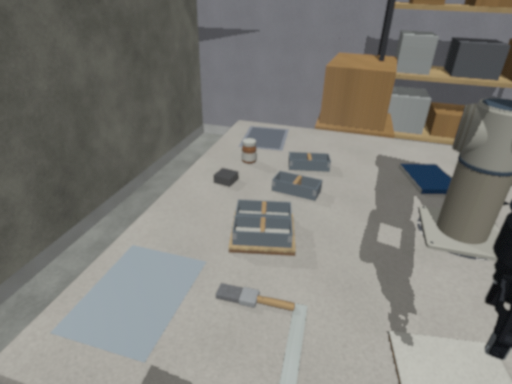

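```bash
cat > h.py <<'E'
import numpy as np, cv2
from scipy.spatial.transform import Rotation as R
from scipy.optimize import minimize
def cam(f):
    K=np.array([[f["fx"],0,f["cx"]],[0,f["fy"],f["cy"]],[0,0,1.]])
    Rw=R.from_quat(f["orientation"]).as_matrix(); return K,np.array(f["distortion"]),Rw,np.array(f["eye"])
def proj(f,P):
    K,D,Rw,e=cam(f); rv=cv2.Rodrigues(Rw.T)[0]
    return cv2.projectPoints(np.asarray(P,float).reshape(-1,3),rv,-Rw.T@e,K,D)[0].reshape(-1,2)
def ray(f,uv,z):
    K,D,Rw,e=cam(f); n=cv2.undistortPoints(np.array(uv,float).reshape(-1,1,2),K,D).reshape(-1,2)
    d=np.c_[n,np.ones(len(n))]@Rw.T
    return e+d*((z-e[2])/d[:,2])[:,None]
def box(x,y,a,L,W,z0,z1):
    c,s=np.cos(a),np.sin(a)
    return np.array([[x+c*u-s*v,y+s*u+c*v,z] for z in (z0,z1) for u,v in ((-L/2,-W/2),(L/2,-W/2),(L/2,W/2),(-L/2,W/2))])
def sil(f,P,S=4):
    p=proj(f,P); h=cv2.convexHull(p.astype(np.float32)).reshape(-1,2)
    m=np.zeros((384*S,512*S),np.uint8); cv2.fillPoly(m,[np.round((h+.5)*S*16-8).astype(np.int32)],1,shift=4)
    return cv2.resize(m.astype(np.float32),(512,384),interpolation=cv2.INTER_AREA)
def fit(obs,x0,dims):
    # obs list of (f,mask)
    def cost(p):
        return sum(np.abs(sil(f,box(p[0],p[1],p[2],*dims))-m).sum()/max(m.sum(),1) for f,m in obs)
    best=None
    for da in np.arange(-1.5,1.6,.3):
        r=minimize(cost,[x0[0],x0[1],x0[2]+da],method="Nelder-Mead",options=dict(initial_simplex=np.array([[0,0,0],[25,0,0],[0,25,0],[0,0,.2]])+[x0[0],x0[1],x0[2]+da],xatol=.05,fatol=1e-4))
        if best is None or r.fun<best.fun: best=r
    return best.x,best.fun
E
python3 - <<'E'
from station import *
from h import *
o={}
for n in ["scene","side"]:
    f=grab_frame(n)
    for q in ["tray_c","pallet","weight","jar","brush"]:
        for d in spotter.outline_of(q,f):
            if d["confidence"]<.2: continue
            m=d["pixels"]; ys,xs=np.nonzero(m)
            z={"tray_c":30,"pallet":40,"weight":20,"jar":45,"brush":5}[q]
            w=ray(f,[[xs.mean(),ys.mean()]],z)[0]
            print(n,q,round(d["confidence"],2),m.sum(),[int(v) for v in d["extent"]],w.round())
            o.setdefault(q,[]).append((n,f,m,w))
import pickle; pickle.dump(o,open("o.pkl","wb"))
E
```

```text
scene tray_c 0.91 1110 [154, 123, 201, 159] [ 516. -292.   30.]
scene tray_c 0.82 1355 [201, 142, 254, 187] [522. -88.  30.]
scene pallet 0.69 468 [257, 198, 336, 243] [639. 236.  40.]
scene weight 0.79 672 [161, 197, 195, 230] [775. -77.  20.]
scene weight 0.35 654 [122, 157, 148, 195] [ 726. -296.   20.]
scene jar 0.7 618 [123, 159, 149, 196] [ 745. -272.   45.]
scene brush 0.9 581 [363, 213, 399, 264] [527. 440.   5.]
scene brush 0.7 1328 [200, 144, 252, 189] [ 498. -105.    5.]
side tray_c 0.93 727 [287, 153, 332, 172] [ 500. -292.   30.]
side tray_c 0.86 1014 [271, 170, 324, 200] [513. -83.  30.]
side pallet 0.66 456 [227, 238, 295, 256] [533. 303.  40.]
side pallet 0.28 380 [215, 166, 235, 189] [762. -44.  40.]
side weight 0.64 336 [214, 165, 239, 186] [776. -80.  20.]
side jar 0.87 344 [241, 138, 254, 165] [ 748. -278.   45.]
side brush 0.55 987 [215, 284, 295, 309] [528. 435.   5.]
```

```bash
python3 - <<'E'
from station import *
from h import *
import pickle
o=pickle.load(open("o.pkl","rb"))
T=o["tray_c"]
for near in ([510,-292],[518,-86]):
    obs=[(f,m) for n,f,m,w in T if np.hypot(*(w[:2]-near))<60]
    print(fit(obs,[*near,0],(160,76,0,46)))
L=[]
for n in ["scene","side"]:
    f=grab_frame(n); pm=[m for nn,_,m,w in o["pallet"] if nn==n][0]
    acc=pm.copy()
    for d in spotter.outline_of("lower_a",f):
        w=ray(f,[np.argwhere(d["pixels"]).mean(0)[::-1]],50)[0]
        print(n,round(d["confidence"],2),d["extent"],w.round())
        if d["confidence"]>.4 : L.append((f,d["pixels"],w))
pickle.dump(L,open("l.pkl","wb"))
E
```

```text
(array([ 5.03585930e+02, -3.00597132e+02,  2.18746425e-01]), np.float64(0.17262886166771998))
(array([ 5.14104818e+02, -9.36996129e+01, -1.36820047e-01]), np.float64(0.10999989992503476))
scene 0.65 [262.9, 172.8, 302.9, 225.8] [582. 152.  50.]
scene 0.59 [287.6, 181.0, 332.8, 234.2] [563. 236.  50.]
scene 0.51 [157.0, 122.2, 199.9, 160.8] [ 532. -274.   50.]
side 0.98 [235.3, 195.6, 288.9, 216.6] [577. 126.  50.]
side 0.78 [229.5, 214.4, 290.0, 249.8] [550. 237.  50.]
side 0.17 [287.3, 151.2, 333.2, 173.0] [ 496. -246.   50.]
```

```bash
cat >> h.py <<'E'
def toolmove(st,target,yaw_y):
    """target TCP world; yaw_y desired world angle of tool y (mod pi). returns cm shift & turn (about tool z)"""
    Rt=R.from_quat(st["orientation"]).as_matrix()
    d=Rt.T@(np.array(target)-st["tool_pos"])/10
    cur=np.arctan2(Rt[1,1],Rt[0,1]); da=(yaw_y-cur+np.pi/2)%np.pi-np.pi/2
    return d.round(2), round(-da,3), round(cur,3)
E
python3 - <<'E'
from station import *
from h import *
import pickle
L=pickle.load(open("l.pkl","rb"))
for near in ([580,135],[557,237]):
    obs=[(f,m) for f,m,w in L if np.hypot(*(w[:2]-near))<40]
    print(len(obs),fit(obs,[*near,0],(160,76,20,66)))
f=grab_frame("wrist"); cv2.imwrite("pics/w0.png",f["frame"]);s=arm.state()
Rt=R.from_quat(s["orientation"]).as_matrix();print(Rt.round(3))
K,D,Rw,e=cam(f); print(Rw.T@Rt, Rt.T@(e-s["tool_pos"]), f["fx"],f["distortion"])
print(toolmove(s,[500,190,350],0.0))
E
```

```text
2 (array([5.71793251e+02, 1.45464374e+02, 2.40006292e-01]), np.float64(0.8741874385311965))
2 (array([5.51744551e+02, 2.31158017e+02, 2.31184333e-01]), np.float64(0.12853611750117652))
[[-0.973  0.232  0.   ]
 [ 0.232  0.973  0.   ]
 [ 0.     0.    -1.   ]]
[[-2.20847771e-04  9.99999973e-01 -7.82427571e-05]
 [-9.53727168e-01 -2.34154034e-04 -3.00673301e-01]
 [-3.00673311e-01  8.21921484e-06  9.53727194e-01]] [ 7.77612675e+01 -1.30685614e-02 -1.42923353e+02] 288.90782539078884 [-0.06796686  0.          0.          0.          0.        ]
(array([-44.24, -32.43, -11.87]), np.float64(1.337), np.float64(1.337))
```

View pics/w0.png

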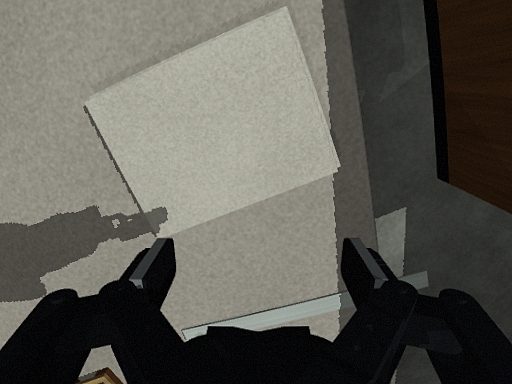

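Call:
carry_out(motion="8.5 -50.3 -31.2 -5.9 0; 8.5 -50.3 -31.2 -5.9 0; 8.5 -50.3 -31.2 -5.9 0; 8.5 -50.3 -31.2 -5.9 0; 8.5 -50.3 -31.2 -5.9 0; 8.5 -50.3 -31.2 -5.9 0; 8.5 -50.3 -31.2 -5.9 0; 8.5 -50.3 -31.2 -5.9 0; 8.5 -50.3 -31.2 -5.9 0; 8.5 -50.3 -31.2 -5.9 0; 8.5 -50.3 -31.2 -5.9 0; 8.5 -50.3 -31.2 -5.9 0", newtons=60)

```text
clock: 2.95
tool_pos: [561.2, 188.2, 290.0]
orientation: [0.117, 0.993, -0.0, -0.0]
ft_force: [0.5, 0.2, -0.3]
width: 84.9
```

```bash
python3 - <<'E'
from station import *
from h import *
import pickle
f=grab_frame("wrist"); cv2.imwrite("pics/w1.png",f["frame"]);s=arm.state()
pickle.dump(f,open("w1.pkl","wb"))
print(s["clock"],s["tool_pos"],s["ft_force"])
for q in ["lower_a","pallet"]:
  for d in spotter.outline_of(q,f): 
    print(q,d["confidence"],d["extent"])
E
```

```text
3.0 [560.93504587 188.57549361 290.0466226 ] [ 0.87105241 -0.86471384 -0.19823819]
lower_a 0.76 [173.7, 100.7, 286.4, 237.0]
lower_a 0.65 [235.9, 71.3, 341.2, 211.2]
pallet 0.84 [173.5, 62.9, 339.4, 204.7]
```

View pics/w1.png

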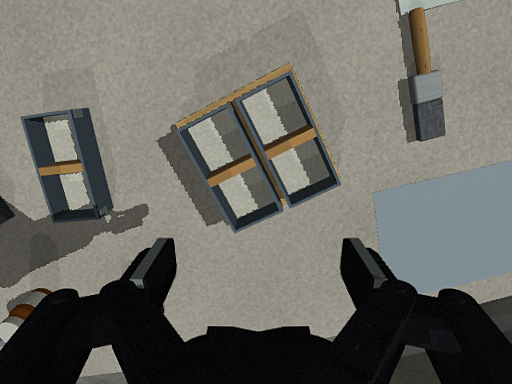

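```bash
python3 - <<'E'
import cv2
i=cv2.imread("pics/w1.png")
cv2.imwrite("pics/w1z.png",cv2.resize(i[55:245,160:355],None,fx=4,fy=3.15*4/3.15,interpolation=cv2.INTER_CUBIC)[:600*2:1][:760])
cv2.imwrite("pics/w1z.png",cv2.resize(i[55:245,160:355],None,fx=3.1,fy=3.1,interpolation=cv2.INTER_CUBIC))
cv2.imwrite("pics/w1t.png",cv2.resize(i[95:235,0:130],None,fx=4,fy=4,interpolation=cv2.INTER_CUBIC))
E
```

```text
(no output)
```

View pics/w1z.png

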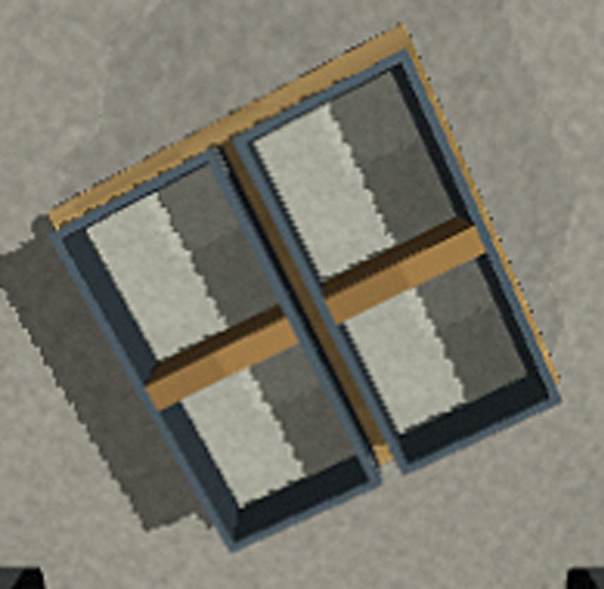

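View pics/w1t.png

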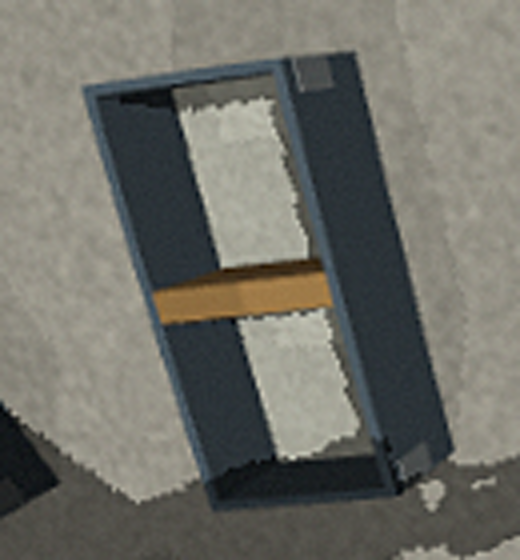

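```bash
cat >> h.py <<'E'
from scipy.optimize import least_squares
def fitrect(f,pts,z,L,W,a0):
    w=ray(f,pts,z); c=w[:,:2].mean(0)
    best=None
    for k in range(4):
        def res(p):
            m=box(p[0],p[1],p[2],L,W,z,z)[:4,:2]
            # match by nearest
            return np.concatenate([m[np.argmin(np.hypot(*(m-q[:2]).T))]-q[:2] for q in w])
        r=least_squares(res,[c[0],c[1],a0+k*.02])
        if best is None or r.cost<best.cost: best=r
    e=[np.hypot(*(w[i]-w[(i+1)%len(w)])[:2]) for i in range(len(w))]
    return best.x.round(3),np.sqrt(2*best.cost/len(w)).round(2),np.round(e,1)
E
python3 - <<'E'
from h import *
import pickle
f=pickle.load(open("w1.pkl","rb"))
Z=lambda P,s,o:(np.array(P)+.5)/s-.5+o
A=Z([(55,235),(213,150),(380,480),(232,550)],3.1,(160,55))
B=Z([(237,143),(403,53),(559,400),(405,470)],3.1,(160,55))
T=Z([(84,88),(283,66),(398,493),(213,510)],4,(0,95))
print(fitrect(f,A,66,160,76,.24));print(fitrect(f,B,66,160,76,.24))
C=np.array([A[0],B[1],B[2],A[3]]); print(fitrect(f,C,66,160,160,.24))
print(fitrect(f,T,46,160,76,-.14))
print(ray(f,C,66).round(1))
E
```

```text
(array([5.70350e+02, 1.50622e+02, 2.25000e-01]), np.float64(1.89), array([ 73.5, 156.7,  74.5, 157.4]))
(array([5.51897e+02, 2.32841e+02, 2.38000e-01]), np.float64(2.4), array([ 73. , 157.3,  72.9, 155.5]))
(array([5.61237e+02, 1.91504e+02, 2.29000e-01]), np.float64(1.91), array([156.2, 157.3, 159.2, 157.4]))
(array([ 5.14386e+02, -9.02530e+01, -1.40000e-01]), np.float64(1.64), array([ 75.1, 155.8,  76. , 158.4]))
[[502.3  97.6  66. ]
 [467.  249.7  66. ]
 [619.8 286.9  66. ]
 [655.9 131.8  66. ]]
```

```bash
python3 - <<'E'
from station import *
from h import *
print(toolmove(arm.state(),[514,-90,250],-.14))
E
```

```text
(array([ -1.85, -28.22,   4.02]), np.float64(1.479), np.float64(1.339))
```

Call:
carry_out(motion="5 -1.9 -28.2 4 1.479; 5 -1.9 -28.2 4 1.479; 5 -1.9 -28.2 4 1.479; 5 -1.9 -28.2 4 1.479; 5 -1.9 -28.2 4 1.479; 5 -1.9 -28.2 4 1.479; 5 -1.9 -28.2 4 1.479; 5 -1.9 -28.2 4 1.479; 5 -1.9 -28.2 4 1.479; 5 -1.9 -28.2 4 1.479")

```text
clock: 4.35
tool_pos: [514.9, -90.2, 250.4]
orientation: [0.754, 0.657, 0.0, 0.0]
ft_force: [-0.7, -0.5, -0.1]
width: 49.7
```

```bash
python3 - <<'E'
from station import *
from h import *
import pickle
f=grab_frame("wrist"); cv2.imwrite("pics/w2.png",f["frame"]);s=arm.state()
pickle.dump(f,open("w2.pkl","wb"))
print(s["clock"],s["tool_pos"],s["width"],toolmove(s,[514.4,-90.3,20],-.14))
for P in (box(514.4,-90.3,-.14,160,76,46,46),): print(proj(f,P)[:4].round(1))
i=f["frame"];cv2.imwrite("pics/w2z.png",cv2.resize(i,(800,600),interpolation=cv2.INTER_CUBIC))
E
```

```text
4.4 [514.92822545 -90.3471251  250.37300719] 49.93880670024475 (array([-0.  , -0.05, 23.04]), np.float64(0.001), np.float64(-0.139))
[[195.1 190.4]
 [321.1 190.6]
 [325.2 130.2]
 [191.3 130. ]]
```

View pics/w2z.png

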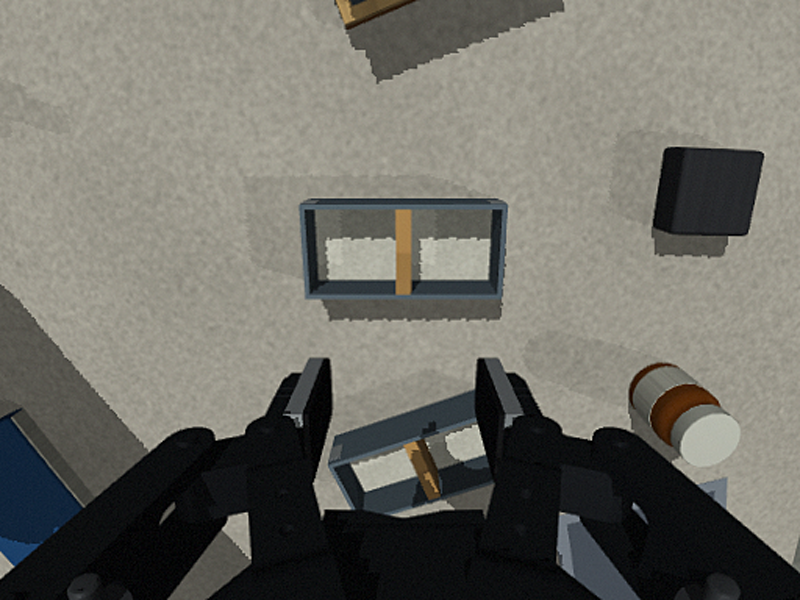

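```bash
python3 - <<'E'
from h import *
import pickle
f=pickle.load(open("w2.pkl","rb"))
i=f["frame"].copy();S=5
z=cv2.resize(i[120:200,180:335],None,fx=S,fy=S,interpolation=cv2.INTER_CUBIC)
for zz in (0,46):
    p=proj(f,box(514.4,-90.3,-.14,160,76,zz,zz)[:4]); q=((p-[180,120]+.5)*S-.5).round().astype(int)
    cv2.polylines(z,[q],True,(0,0,255) if zz else (0,255,0),1)
cv2.imwrite("pics/w2t.png",z)
E
```

```text
(no output)
```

View pics/w2t.png

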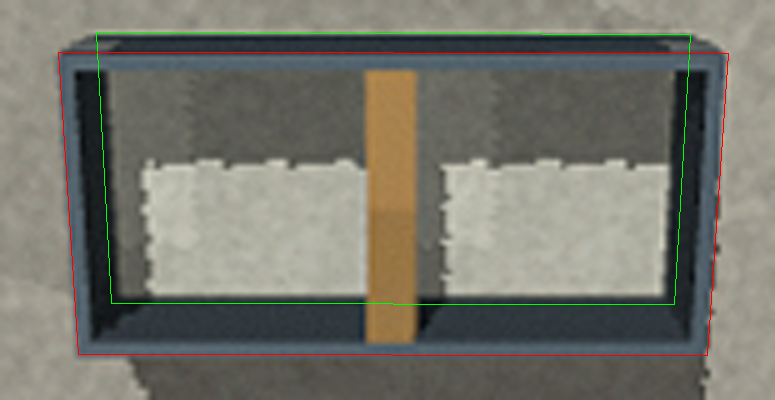

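Call:
carry_out(motion="5 0 0 6 0; 5 0 0 12 0; 5 0 0 17 0; 5 0 0 20.5 0; 5 0 0 22.5 0; 5 0 0 23.2 0; 5 0 0 23.2 0; 0.5 0 0 23.2 0; 0.5 0 0 23.2 0; 0.5 0 0 23.2 0; 0.5 0 0 23.2 0; 0.5 0 0 23.2 0", newtons=60)

```text
clock: 5.9
tool_pos: [515.6, -90.9, 19.4]
orientation: [0.755, 0.655, 0.001, 0.001]
ft_force: [-1.1, 0.5, 5.9]
width: 10.8
```

Call:
carry_out(motion="0.5 0 0 -1 0; 0.5 0 0 -3 0; 0.5 0 0 -7 0; 0.5 0 0 -12 0; 0.5 0 0 -16 0; 0.5 0 0 -18 0; 0.5 0 0 -18 0")

```text
clock: 6.78
tool_pos: [515.7, -90.9, 200.2]
orientation: [0.755, 0.655, 0.001, 0.002]
ft_force: [0.3, 1.1, -2.5]
width: 11.3
```

```bash
python3 - <<'E'
from station import *
from h import *
import pickle
f=grab_frame("wrist"); cv2.imwrite("pics/w3.png",f["frame"]);s=arm.state()
f2=grab_frame("side"); cv2.imwrite("pics/s3.png",cv2.resize(f2["frame"][120:260,180:380],None,fx=3,fy=3))
pickle.dump(f,open("w3.pkl","wb"))
print(s["clock"],s["tool_pos"],s["orientation"],s["ft_force"],s["width"])
c,sn=np.cos(.231),np.sin(.231)
for sg in (1,-1): 
  p=np.array([561.2,191.5])+sg*42*np.array([c,sn]); print(p,toolmove(s,[*p,200],-1.34))
E
```

```text
6.825 [514.82738161 -90.76858572 198.79520364] [7.55474481e-01 6.55177818e-01 3.45784460e-04 4.65357692e-04] [ 0.7401465  -0.66116317 -3.30402371] 11.090436439309483
[602.08439309 201.11594518] (array([30.13,  4.51, -0.12]), np.float64(1.198), np.float64(-0.142))
[520.31560691 181.88405482] (array([27.07, -3.31, -0.13]), np.float64(1.198), np.float64(-0.142))
```

View pics/w3.png

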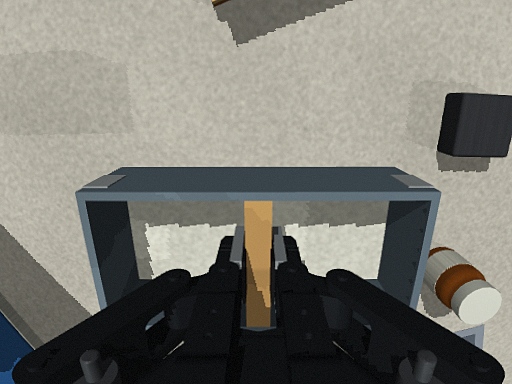

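View pics/s3.png

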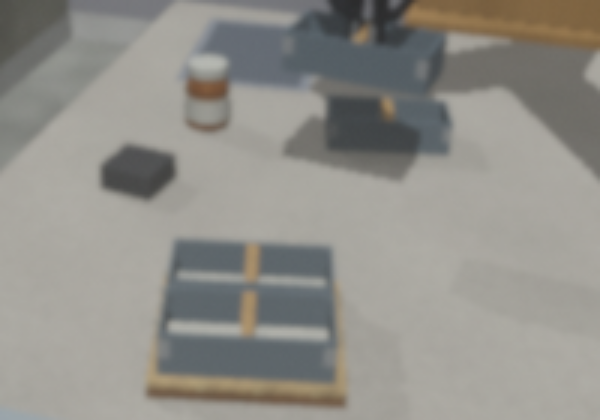

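```bash
python3 - <<'E'
from h import *
import pickle
f=pickle.load(open("w3.pkl","rb"))
s=np.array([514.83,-90.77,198.8]); Rt=R.from_quat([7.55474481e-01,6.55177818e-01,3.45784460e-04,4.65357692e-04]).as_matrix()
i=f["frame"];cv2.imwrite("pics/w3z.png",np.hstack([cv2.resize(i[160:240,65:140],None,fx=5,fy=5,interpolation=cv2.INTER_CUBIC),cv2.resize(i[160:240,380:455],None,fx=5,fy=5,interpolation=cv2.INTER_CUBIC)]))
for h in (25,27):
  print(h,((ray(f,[(76,191),(440,191)],s[2]+h)-s)@Rt).round(1))
E
```

```text
25 [[ 37.2 -81.4 -25.1]
 [ 36.9  81.8 -24.9]]
27 [[ 37.8 -80.  -27.1]
 [ 37.6  80.4 -26.9]]
```

View pics/w3z.png

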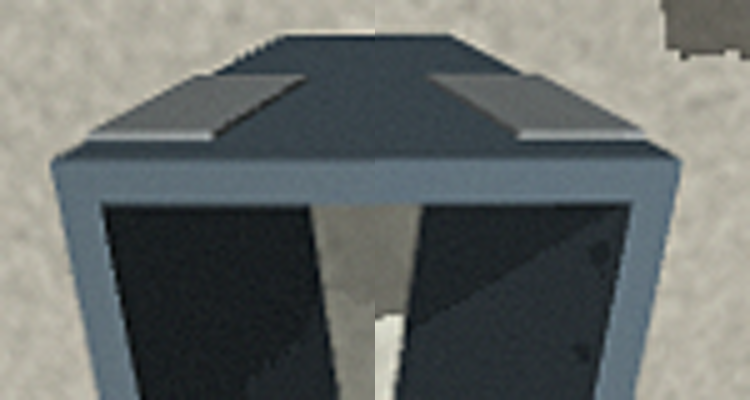

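Call:
carry_out(motion="0.5 2 0.3 0 0.08; 0.5 6 0.9 0 0.22; 0.5 10 1.5 0 0.38; 0.5 14 2.1 0 0.54; 0.5 18 2.7 0 0.70; 0.5 22 3.3 0 0.86; 0.5 25.5 3.8 0 1.0; 0.5 28.3 4.25 0 1.12; 0.5 29.8 4.45 0 1.18; 0.5 30.1 4.5 0 1.198; 0.5 30.1 4.5 0 1.198; 0.5 30.1 4.5 0 1.198")

```text
clock: 8.38
tool_pos: [601.7, 200.0, 197.8]
orientation: [0.993, 0.115, -0.001, 0.0]
ft_force: [0.2, 0.1, -3.1]
width: 11.0
```

```bash
python3 - <<'E'
from station import *
from h import *
import pickle
f=grab_frame("wrist"); cv2.imwrite("pics/w4.png",f["frame"]);s=arm.state()
f2=grab_frame("scene"); f3=grab_frame("side")
pickle.dump((f,f2,f3,s),open("w4.pkl","wb"))
print(s["clock"],s["tool_pos"],s["orientation"],s["ft_force"],s["width"])
print(toolmove(s,[602.1,201.1,85],-1.34))
def dr(i,g,P,c):
    cv2.polylines(i,[proj(g,P)[:4].round().astype(int)],True,c,1)
a=f2["frame"].copy();dr(a,f2,box(561.2,191.5,.231,160,160,66,66),(0,0,255));dr(a,f2,box(561.2,191.5,.231,180,180,20,20),(0,255,0))
b=f3["frame"].copy();dr(b,f3,box(561.2,191.5,.231,160,160,66,66),(0,0,255));dr(b,f3,box(561.2,191.5,.231,180,180,20,20),(0,255,0))
cv2.imwrite("pics/c4.png",np.hstack([cv2.resize(a[140:260,230:360],None,fx=3,fy=3),cv2.resize(b[170:290,200:330],None,fx=3,fy=3)]))
E
```

```text
8.425 [601.82665299 200.01379892 198.04715757] [ 9.93361320e-01  1.15035496e-01 -3.31496023e-04  1.13091848e-04] [-0.38711193 -0.16470262 -2.06266303] 10.912186057230086
(array([ 0.06, -0.1 , 11.3 ]), np.float64(-0.0), np.float64(-1.34))
```

View pics/w4.png

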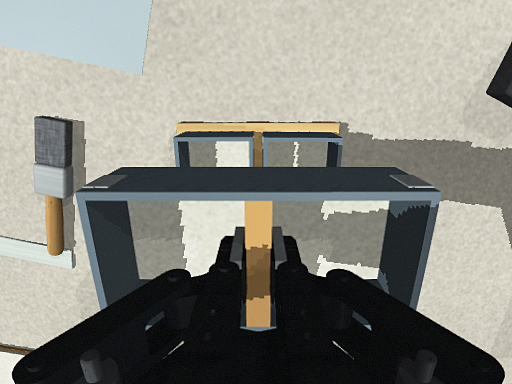

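View pics/c4.png

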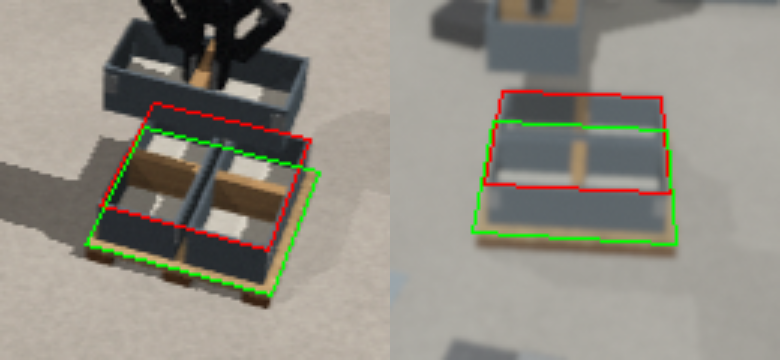

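```bash
python3 - <<'E'
from h import *
import pickle
f,f2,f3,s=pickle.load(open("w4.pkl","rb"))
i=f["frame"];z=cv2.resize(i[110:175,165:350],None,fx=4,fy=4,interpolation=cv2.INTER_CUBIC)
for P,c in ((box(561.2,191.5,.231,160,160,66,66),(0,0,255)),(box(561.2,191.5,.231,180,180,20,20),(0,255,0))):
    p=proj(f,P[:4]);print(p.round(1))
    cv2.polylines(z,[((p-[165,110]+.5)*4-.5).round().astype(int)],True,c,1)
cv2.imwrite("pics/w4z.png",z)
E
```

```text
[[328.5 280. ]
 [341.2 136.9]
 [173.3 137. ]
 [186.3 280.1]]
[[327.4 264.9]
 [339.4 122.1]
 [175.3 122.1]
 [187.5 265. ]]
```

View pics/w4z.png

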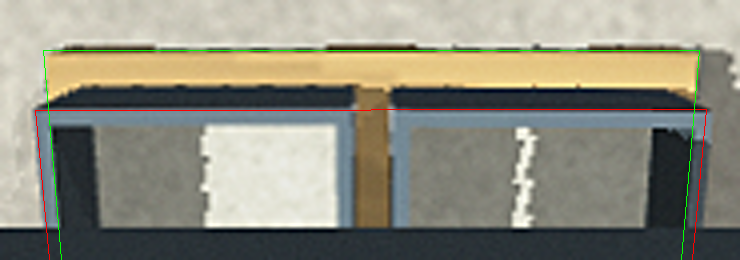

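Call:
carry_out(motion="0.5 0.05 -0.1 2 0; 0.5 0.05 -0.1 5 0; 0.5 0.05 -0.1 8 0; 0.5 0.05 -0.1 9.5 0; 0.5 0.05 -0.1 10.3 0; 0.5 0.05 -0.1 10.6 0; 0.5 0.05 -0.1 10.6 0; 0.5 0.05 -0.1 10.6 0")

```text
clock: 9.52
tool_pos: [602.9, 202.1, 93.2]
orientation: [0.993, 0.115, 0.001, -0.0]
ft_force: [-0.0, -0.2, -1.9]
width: 10.9
```

```bash
python3 - <<'E'
from station import *
from h import *
s=arm.state()
print(s["clock"],s["tool_pos"],s["ft_force"],s["width"])
print(toolmove(s,[602.1,201.1,85],-1.34))
E
```

```text
9.525 [602.92054321 202.08173023  93.20392694] [-0.00487416 -0.19869233 -1.92227525] 10.92410390091715
(array([-0.1 ,  0.08,  0.82]), np.float64(-0.0), np.float64(-1.34))
```

Call:
carry_out(motion="0.5 -0.05 0.05 0.3 0; 0.5 -0.05 0.05 0.5 0; 0.5 -0.05 0.05 0.65 0; 0.5 -0.05 0.05 0.75 0; 0.5 -0.05 0.05 0.82 0; 0.5 -0.05 0.05 0.82 0")

```text
clock: 10.28
tool_pos: [601.9, 201.3, 85.4]
orientation: [0.993, 0.115, -0.0, 0.0]
ft_force: [-4.3, -2.0, 9.5]
width: 10.5
```

```bash
python3 - <<'E'
from station import *
from h import *
P=[]
for k in range(4):
    f=grab_frame("scene");s=arm.state();P.append(s["tool_pos"]);print(s["ft_force"].round(1),s["tool_pos"].round(1))
print(s["clock"],s["width"],np.mean(P,0))
cv2.imwrite("pics/c5.png",cv2.resize(f["frame"][120:260,220:370],None,fx=4,fy=4,interpolation=cv2.INTER_CUBIC))
E
```

```text
[-4.4 -2.4  9.2] [601.9 201.3  85.4]
[-5.3 -1.4 10.2] [601.9 201.3  85.4]
[-4.3 -1.7  9.9] [601.9 201.3  85.4]
[-5.  -1.   9.2] [601.9 201.3  85.4]
10.475 11.196521669329485 [601.92261224 201.28412835  85.38744516]
```

View pics/c5.png

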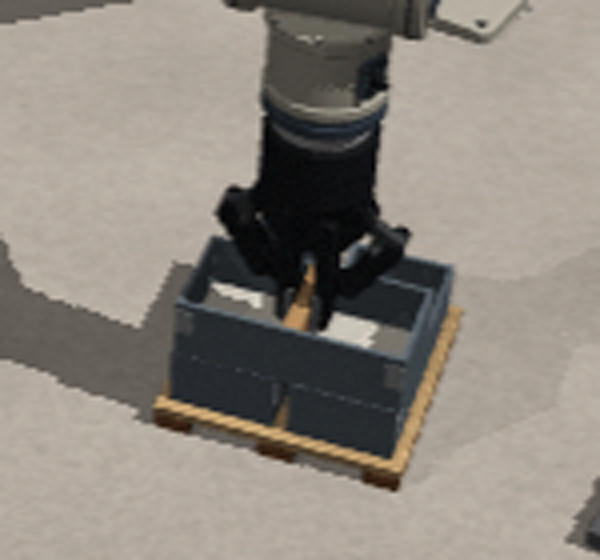

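Call:
carry_out(motion="0.5 0 0 -0.04 0; 4 0 0 -0.04 0; 4 0 0 -0.04 0; 4 0 0 -0.04 0; 4 0 0 -0.1 0; 4 0 0 -2 0; 4 0 0 -6 0; 4 0 0 -11 0; 4 0 0 -15 0; 4 0 0 -16.5 0; 4 0 0 -16.5 0")

```text
clock: 11.85
tool_pos: [602.4, 201.4, 250.4]
orientation: [0.993, 0.115, 0.001, -0.0]
ft_force: [0.7, 0.1, 0.7]
width: 39.9
```

```bash
python3 - <<'E'
from station import *
from h import *
import pickle
f=grab_frame("wrist");s=arm.state();pickle.dump((f,s),open("w6.pkl","wb"))
cv2.imwrite("pics/w6.png",cv2.resize(f["frame"],(800,600)))
print(s["clock"],s["tool_pos"],s["width"],s["ft_force"])
# hover second tray ~ (503.6,-300.6,.219)
print(toolmove(s,[505,-298,250],.219))
E
```

```text
11.9 [601.5562401  201.19604852 248.80490949] 40.14346334974633 [ 0.80974443  0.07095854 -0.42760305]
(array([-20.82,  46.39,  -0.11]), np.float64(-1.559), np.float64(-1.34))
```

View pics/w6.png

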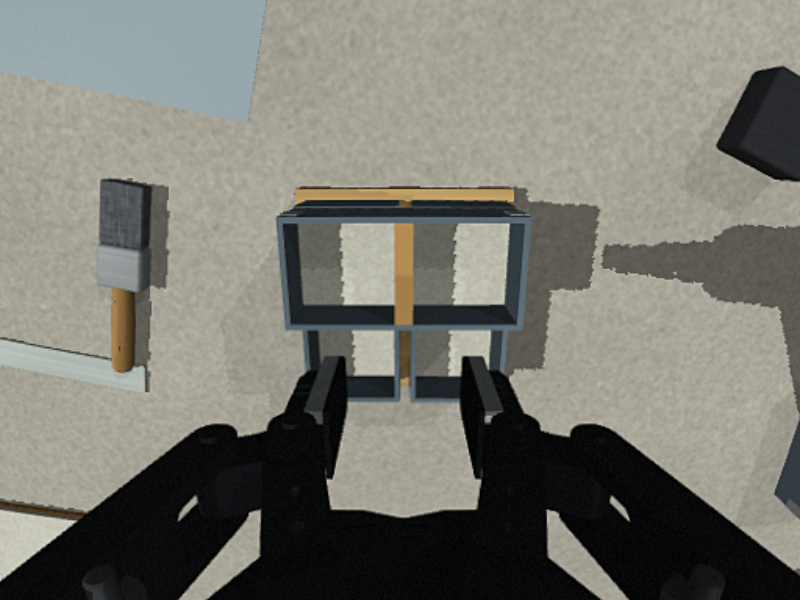

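Call:
carry_out(motion="5 -20.8 46.4 0 -1.559; 5 -20.8 46.4 0 -1.559; 5 -20.8 46.4 0 -1.559; 5 -20.8 46.4 0 -1.559; 5 -20.8 46.4 0 -1.559; 5 -20.8 46.4 0 -1.559; 5 -20.8 46.4 0 -1.559; 5 -20.8 46.4 0 -1.559; 5 -20.8 46.4 0 -1.559; 5 -20.8 46.4 0 -1.559; 5 -20.8 46.4 0 -1.559; 5 -20.8 46.4 0 -1.559")

```text
clock: 13.4
tool_pos: [505.6, -296.6, 248.4]
orientation: [0.625, 0.78, 0.0, -0.001]
ft_force: [0.2, 0.4, -0.6]
width: 50.1
```

```bash
python3 - <<'E'
from station import *
from h import *
import pickle
f=grab_frame("wrist");s=arm.state();pickle.dump((f,s),open("w7.pkl","wb"))
cv2.imwrite("pics/w7.png",f["frame"])
print(s["clock"],s["tool_pos"],s["orientation"],s["width"])
print(proj(f,box(503.6,-300.6,.219,160,76,46,46))[:4])
cv2.imwrite("pics/w7z.png",cv2.resize(f["frame"][100:250,160:360],None,fx=4,fy=4,interpolation=cv2.INTER_CUBIC))
E
```

```text
13.45 [ 505.78819211 -296.64129488  248.66516415] [ 6.25249406e-01  7.80424836e-01  1.77424845e-06 -5.05907512e-04] 50.21029355522671
[[193.32211859 193.84847371]
 [319.51605541 193.90561207]
 [323.44967477 133.54422825]
 [189.23224764 133.52099778]]
```

View pics/w7z.png

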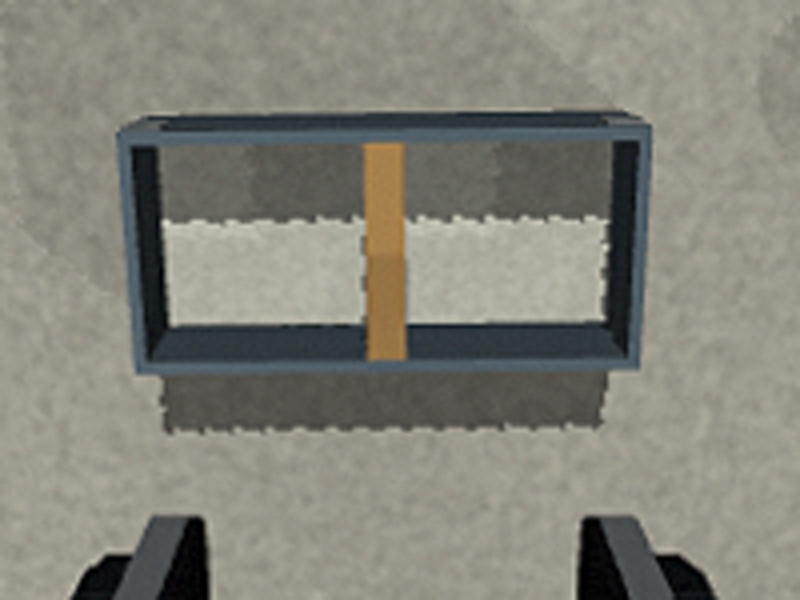

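```bash
python3 - <<'E'
from h import *
import pickle
f,s=pickle.load(open("w7.pkl","rb"))
T=(np.array([(117,131),(651,125),(641,369),(136,374)])+.5)/4-.5+[160,100]
r=fitrect(f,T,46,160,76,.22);print(r)
x,y,a=r[0];z=cv2.resize(f["frame"][100:250,160:360],None,fx=4,fy=4,interpolation=cv2.INTER_CUBIC)
p=proj(f,box(x,y,a,160,76,46,46)[:4]);cv2.polylines(z,[((p-[160,100]+.5)*4-.5).round().astype(int)],True,(0,0,255),1);cv2.imwrite("pics/w7o.png",z)
print(toolmove(s,[x,y,18],a))
E
```

```text
(array([ 5.02889e+02, -2.98659e+02,  2.31000e-01]), np.float64(0.5), array([158.9,  76.5, 159.8,  76.4]))
(array([-0.15, -0.31, 23.07]), np.float64(-0.011), np.float64(0.22))
```

View pics/w7o.png

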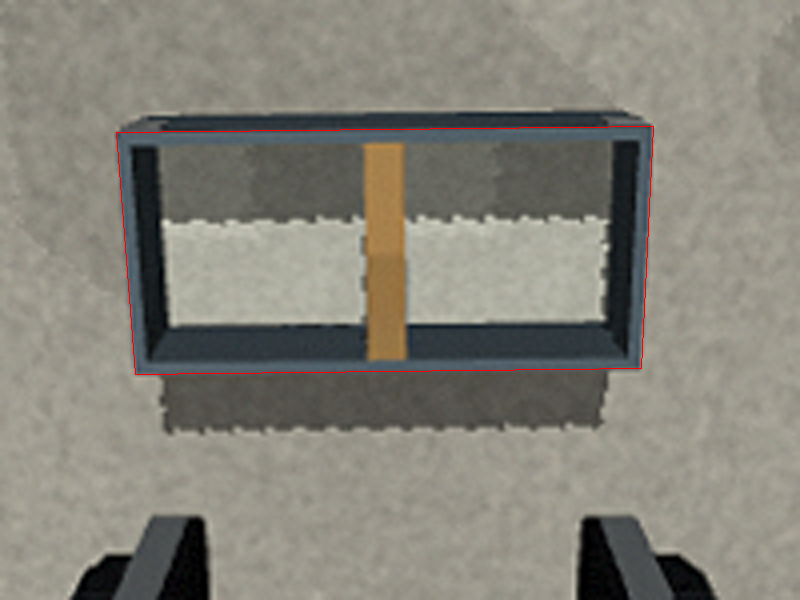

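Good fit. Descend and grip.

Call:
carry_out(motion="5 -0.15 -0.3 6 -0.011; 5 -0.15 -0.3 12 -0.011; 5 -0.15 -0.3 17 -0.011; 5 -0.15 -0.3 20.5 -0.011; 5 -0.15 -0.3 22.4 -0.011; 5 -0.15 -0.3 23 -0.011; 5 -0.15 -0.3 23 -0.011; 0.5 -0.15 -0.3 23 -0.011; 0.5 -0.15 -0.3 23 -0.011; 0.5 -0.15 -0.3 23 -0.011; 0.5 -0.15 -0.3 23 -0.011; 0.5 -0.15 -0.3 23 -0.011", newtons=60)

```text
clock: 14.95
tool_pos: [503.8, -300.6, 20.4]
orientation: [0.621, 0.784, 0.0, 0.001]
ft_force: [-0.2, 0.6, 6.5]
width: 10.6
```

Call:
carry_out(motion="0.5 0 0 -1 0; 0.5 0 0 -3 0; 0.5 0 0 -7 0; 0.5 0 0 -12 0; 0.5 0 0 -17 0; 0.5 0 0 -20.5 0; 0.5 0 0 -22 0; 0.5 0 0 -22 0; 0.5 0 0 -22 0")

```text
clock: 16.08
tool_pos: [502.1, -299.5, 237.5]
orientation: [0.621, 0.784, -0.0, -0.001]
ft_force: [0.3, -0.7, -3.1]
width: 10.9
```

```bash
python3 - <<'E'
from station import *
from h import *
import pickle
P=[]
for k in range(3):
    f=grab_frame("wrist");s=arm.state();P.append(s["tool_pos"]);print(s["tool_pos"].round(1))
pickle.dump((f,s),open("w8.pkl","wb"))
print(s["clock"],s["orientation"],s["width"],s["ft_force"])
p=np.array([561.2,191.5])-42*np.array([np.cos(.231),np.sin(.231)])
print(p,toolmove(s,[*p,240],-1.34))
i=f["frame"];cv2.imwrite("pics/w8.png",i)
cv2.imwrite("pics/w8z.png",np.hstack([cv2.resize(i[160:240,65:140],None,fx=5,fy=5,interpolation=cv2.INTER_CUBIC),cv2.resize(i[160:240,380:455],None,fx=5,fy=5,interpolation=cv2.INTER_CUBIC)]))
E
```

```text
[ 502.1 -299.5  237.3]
[ 502.2 -299.6  237.3]
[ 502.3 -299.7  237.5]
16.225 [ 6.21303931e-01  7.83568283e-01 -1.77905897e-04 -1.46278469e-03] 10.75712158933409 [-0.85411674  0.3827494  -3.46003394]
[520.31560691 181.88405482] (array([46.48, 12.73, -0.18]), np.float64(1.57), np.float64(0.23))
```

View pics/w8.png

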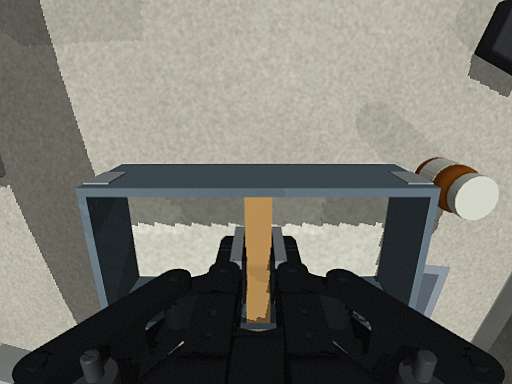

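View pics/w8z.png

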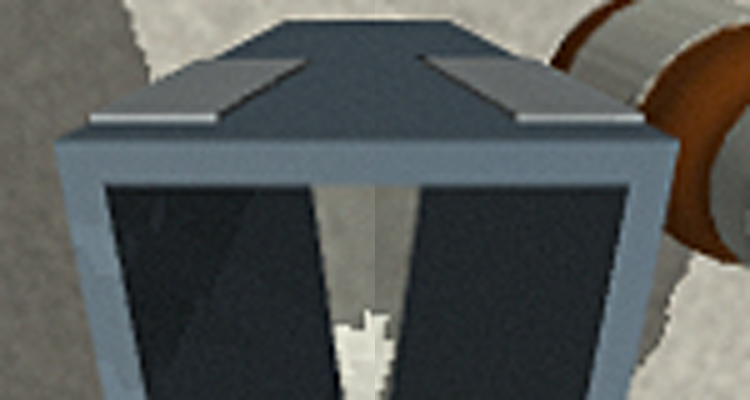

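```bash
python3 - <<'E'
from h import *
import pickle
f,s=pickle.load(open("w8.pkl","rb"))
Rt=R.from_quat(s["orientation"]).as_matrix()
for h in (26,27): print(h,((ray(f,[(76,188.9),(440.7,188.9)],s["tool_pos"][2]+h)-s["tool_pos"])@Rt).round(1))
E
```

```text
26 [[ 39.3 -80.7 -25.7]
 [ 39.4  79.  -26.1]]
27 [[ 39.6 -80.  -26.8]
 [ 39.7  78.3 -27.1]]
```

Call:
carry_out(motion="0.5 2 0.5 0 0.08; 0.5 6 1.6 0 0.24; 0.5 11 3 0 0.40; 0.5 16 4.4 0 0.56; 0.5 21 5.7 0 0.72; 0.5 26 7.1 0 0.88; 0.5 31 8.5 0 1.04; 0.5 36 9.9 0 1.20; 0.5 40 11 0 1.35; 0.5 44 12.1 0 1.48; 0.5 46 12.7 0 1.55; 0.5 46.4 12.7 0 1.57")

```text
clock: 17.73
tool_pos: [520.6, 181.8, 238.2]
orientation: [0.993, 0.116, -0.001, 0.0]
ft_force: [-0.2, -0.2, -2.6]
width: 10.9
```

Call:
carry_out(motion="0.5 0 0 0 0; 0.5 0 0 1.5 0; 0.5 0 0 3 0; 0.5 0 0 4 0; 0.5 0 0 4 0; 0.5 0 0 4 0")

```text
clock: 18.48
tool_pos: [521.2, 180.6, 199.2]
orientation: [0.993, 0.115, 0.0, -0.0]
ft_force: [-0.0, 0.1, -2.7]
width: 11.0
```

```bash
cat > chk.py <<'E'
from station import *
from h import *
import pickle,sys
P=[];O=[]
for k in range(3):
    f=grab_frame("wrist");s=arm.state();P.append(s["tool_pos"]);print(s["tool_pos"].round(1),s["ft_force"].round(1))
pickle.dump((f,s),open(sys.argv[1]+".pkl","wb"))
print(s["clock"],s["orientation"],s["width"],toolmove(s,[519.5,181.7,85.5],-1.34))
i=f["frame"];cv2.imwrite("pics/%s.png"%sys.argv[1],i)
cv2.imwrite("pics/%sz.png"%sys.argv[1],cv2.resize(i[90:250,160:355],None,fx=4,fy=4,interpolation=cv2.INTER_CUBIC)[:600])
print(proj(f,box(602,201.2,.231+np.pi/2,160,76,112,112)[:4]).round(1))
print(proj(f,box(561.2,191.5,.231,160,160,66,66)[:4]).round(1))
E
python3 chk.py w9
```

```text
[521.3 180.7 199.5] [-0.6  0.2 -2.2]
[521.3 180.8 199.6] [-0.8  0.4 -1.6]
[521.2 180.8 199.6] [ 0.   0.  -3.1]
18.625 [ 9.93343935e-01  1.15184993e-01  4.88000000e-04 -8.21988258e-05] 10.711744897308128 (array([-0.16, -0.13, 11.41]), np.float64(0.0), np.float64(-1.34))
[[365.1  33.8]
 [148.   33.9]
 [156.9 136.6]
 [356.5 136.5]]
[[334.2 211.8]
 [347.   44.1]
 [166.8  44.2]
 [180.  211.8]]
```

View pics/w9.png

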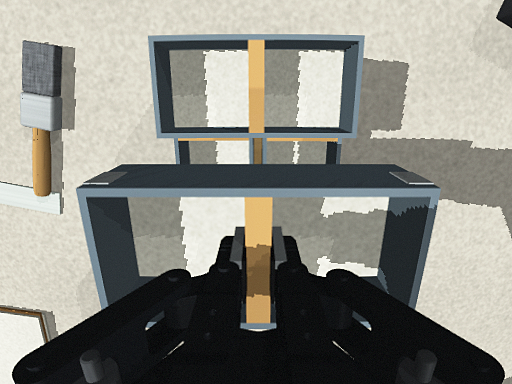

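View pics/w9z.png

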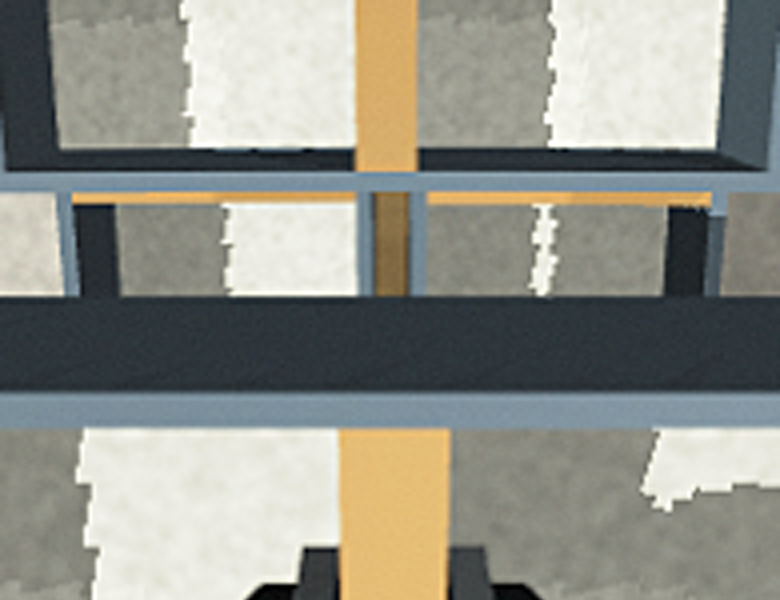

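```bash
python3 - <<'E'
import cv2,numpy as np
i=cv2.imread("pics/w9.png");z=lambda a:cv2.resize(a,None,fx=5,fy=5,interpolation=cv2.INTER_CUBIC)
cv2.imwrite("pics/w9a.png",np.vstack([np.hstack([z(i[25:60,140:180]),z(i[25:60,335:375])]),np.hstack([z(i[120:155,140:180]),z(i[120:155,335:375])]),np.hstack([z(i[170:205,65:105]),z(i[170:205,410:450])])]))
E
```

```text
(no output)
```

View pics/w9a.png

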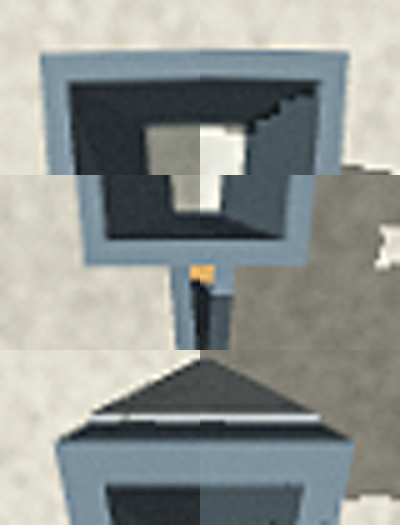

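```bash
python3 - <<'E'
from h import *
import pickle
f,s=pickle.load(open("w9.pkl","rb"))
Rt=R.from_quat(s["orientation"]).as_matrix()
g=dict(f)  # camera relative in tool frame
K,D,Rw,e=cam(f)
def rel(pts,h):
    w=ray(f,pts,s["tool_pos"][2]+h); return ((w-s["tool_pos"])@Rt)
for nm,pt in (("w3",[(75,191.6),(440.8,191.6)]),("w9",[(75.4,187.6),(440.2,187.8)])):
  for h in (26,27,28): print(nm,h,rel(pt,h).round(1)[:,:2].tolist())
pt=[(147.6,35.2),(364.4,35.0),(356.4,137.2),(156.4,137.4)]
for h in (-86.5,-87.5,-88.5):
  w=rel(pt,h); print(h,w[:,:2].round(1).tolist(),w.mean(0).round(1), [round(float(np.hypot(*(w[i]-w[(i+1)%4])[:2])),1) for i in range(4)])
print(Rw.T@Rt)
E
```

```text
w3 26 [[36.8, -80.8], [36.8, 80.0]]
w3 27 [[37.1, -80.1], [37.1, 79.3]]
w3 28 [[37.5, -79.4], [37.4, 78.6]]
w9 26 [[38.6, -80.3], [38.5, 79.4]]
w9 27 [[39.0, -79.6], [38.8, 78.7]]
w9 28 [[39.3, -78.9], [39.2, 78.0]]
-86.5 [[120.1, -81.4], [120.1, 77.8], [44.8, 78.2], [44.7, -81.4]] [82.5 -1.7 86.6] [159.1, 75.3, 159.7, 75.4]
-87.5 [[120.3, -81.7], [120.3, 78.1], [44.7, 78.6], [44.6, -81.8]] [82.5 -1.7 87.6] [159.8, 75.6, 160.4, 75.7]
-88.5 [[120.5, -82.1], [120.5, 78.4], [44.6, 78.9], [44.5, -82.2]] [82.5 -1.7 88.6] [160.5, 75.9, 161.0, 76.0]
[[-2.40355671e-04  9.99999971e-01  1.08491856e-05]
 [-9.53870323e-01 -2.26011018e-04 -3.00218846e-01]
 [-3.00218835e-01 -8.25080184e-05  9.53870350e-01]]
```

Call:
carry_out(motion="0.5 -0.2 -0.13 2 0; 0.5 -0.2 -0.13 5 0; 0.5 -0.2 -0.13 8 0; 0.5 -0.2 -0.13 9.5 0; 0.5 -0.2 -0.13 10.3 0; 0.5 -0.2 -0.13 10.5 0; 0.5 -0.2 -0.13 10.5 0; 0.5 -0.2 -0.13 10.5 0")

```text
clock: 19.62
tool_pos: [519.2, 181.6, 94.9]
orientation: [0.993, 0.115, 0.001, -0.0]
ft_force: [-1.2, -0.1, -2.8]
width: 10.7
```

```bash
python3 chk.py w10; python3 - <<'E'
from station import *
import cv2,numpy as np
a=grab_frame("scene")["frame"]
cv2.imwrite("pics/c10.png",cv2.resize(a[120:260,220:370],None,fx=4,fy=4,interpolation=cv2.INTER_CUBIC))
i=cv2.imread("pics/w10.png");cv2.imwrite("pics/w10z.png",cv2.resize(i[60:210,60:460],None,fx=2,fy=2,interpolation=cv2.INTER_CUBIC))
E
```

```text
[519.1 181.6  94.8] [-0.2 -0.5 -3.3]
[519.  181.6  94.7] [ 0.2 -0.1 -3. ]
[518.9 181.5  94.6] [-0.1 -0.2 -2.8]
19.775 [ 9.93350825e-01  1.15125922e-01  3.93750593e-04 -8.07391012e-05] 10.86833180888795 (array([ 0.06, -0.  ,  0.91]), np.float64(-0.0), np.float64(-1.34))
[[459.5 -21.9]
 [ 57.6 -21.9]
 [ 83.5 163.6]
 [433.6 163.5]]
[[373.6 266.7]
 [405.6   8.4]
 [111.5   8.5]
 [143.4 266.8]]
```

View pics/w10z.png

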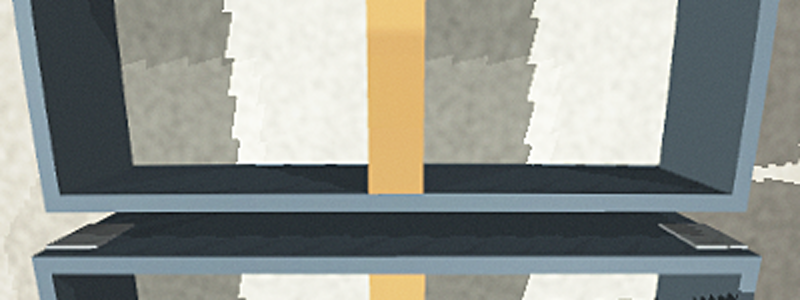

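View pics/c10.png

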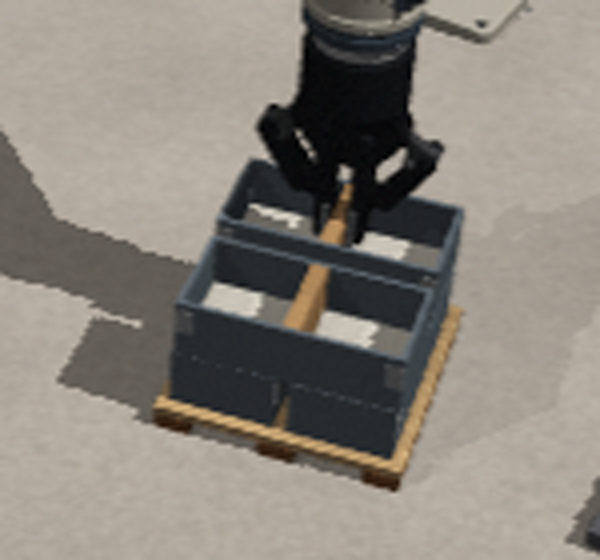

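```bash
python3 - <<'E'
from h import *
import pickle
f,s=pickle.load(open("w10.pkl","rb"))
Rt=R.from_quat(s["orientation"]).as_matrix()
for pts,h in (([(82.3,165.8),(433.3,165.8)],17.3),([(76.3,188.8),(439.8,188.8)],26.5)):
    w=ray(f,pts,s["tool_pos"][2]+h); print(((w-s["tool_pos"])@Rt).round(1))
E
```

```text
[[ 46.3 -81.  -17.3]
 [ 46.3  80.  -17.3]]
[[ 38.2 -79.7 -26.5]
 [ 38.2  79.  -26.5]]
```

Call:
carry_out(motion="0.5 0 0 0.3 0; 0.5 0 0 0.5 0; 0.5 0 0 0.65 0; 0.5 0 0 0.8 0; 0.5 0 0 0.9 0; 0.5 0 0 0.93 0; 0.5 0 0 0.93 0")

```text
clock: 20.7
tool_pos: [518.6, 181.4, 86.3]
orientation: [0.993, 0.115, 0.0, 0.0]
ft_force: [-6.3, -1.7, 15.1]
width: 11.0
```

```bash
python3 chk.py w11
```

```text
[518.6 181.5  86.3] [-5.  -2.  14.7]
[518.6 181.5  86.3] [-6.1 -2.5 14.5]
[518.7 181.4  86.3] [-5.4 -1.9 15.7]
20.85 [9.93347715e-01 1.15153447e-01 3.97397086e-05 7.89481652e-06] 11.115554593139505 (array([ 0.09, -0.01,  0.08]), np.float64(0.0), np.float64(-1.34))
[[473.6 -30.7]
 [ 43.4 -30.7]
 [ 72.3 167.3]
 [444.7 167.1]]
[[378.3 273.1]
 [413.5   3.1]
 [103.6   3.2]
 [138.7 273.2]]
```

In contact (15 N); ease off, release and retreat.

Call:
carry_out(motion="0.5 0 0 -0.05 0; 0.5 0 0 -0.05 0; 4 0 0 -0.05 0; 4 0 0 -0.05 0; 4 0 0 -0.05 0; 4 0 0 -0.1 0; 4 0 0 -2 0; 4 0 0 -6 0; 4 0 0 -11 0; 4 0 0 -15 0; 4 0 0 -18 0; 4 0 0 -18 0")

```text
clock: 22.35
tool_pos: [520.0, 181.9, 267.4]
orientation: [0.993, 0.115, 0.003, -0.001]
ft_force: [0.4, 0.2, 0.2]
width: 39.9
```

```bash
python3 chk.py w12; python3 - <<'E'
from station import *
import cv2,numpy as np
from h import *
f=grab_frame("scene");g=grab_frame("side")
for nm,q,c in (("a",f,(slice(110,250),slice(230,360))),("b",g,(slice(150,290),slice(200,330)))):
    cv2.imwrite(f"pics/f{nm}.png",cv2.resize(q["frame"][c],None,fx=4,fy=4,interpolation=cv2.INTER_CUBIC))
i=cv2.imread("pics/w12.png");cv2.imwrite("pics/w12z.png",cv2.resize(i,(800,600),interpolation=cv2.INTER_CUBIC))
E
```

```text
[519.  181.6 265.6] [-0.2  0.2 -1.4]
[518.3 181.3 264.4] [-0.  -0.6 -0.4]
[518.  181.2 263.7] [0.8 0.1 0.1]
22.5 [ 9.93351559e-01  1.15116761e-01 -8.84106680e-04  1.74570440e-04] 39.86973822143633 (array([ 1.900e-01, -1.000e-02,  1.782e+01]), np.float64(-0.0), np.float64(-1.34))
[[342.6  44.2]
 [173.6  44.2]
 [179.1 125. ]
 [337.1 125. ]]
[[322.3 189.6]
 [331.   51.2]
 [185.4  51.2]
 [194.1 189.6]]
```

View pics/w12z.png

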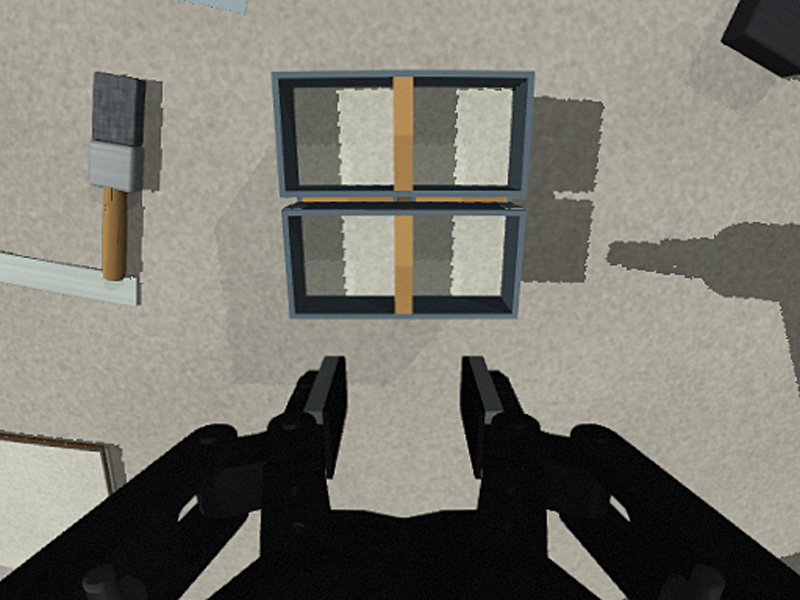

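View pics/fa.png

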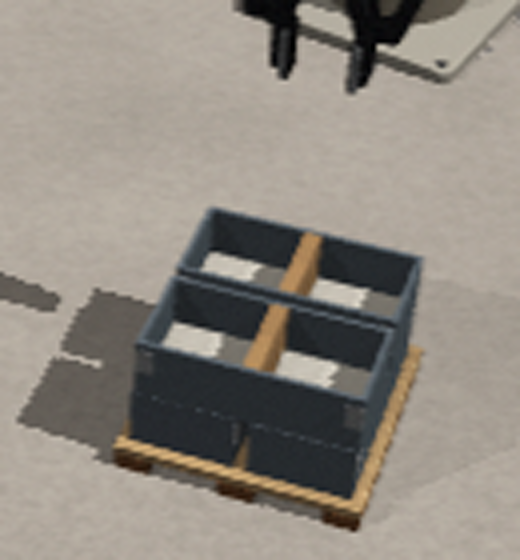

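View pics/fb.png

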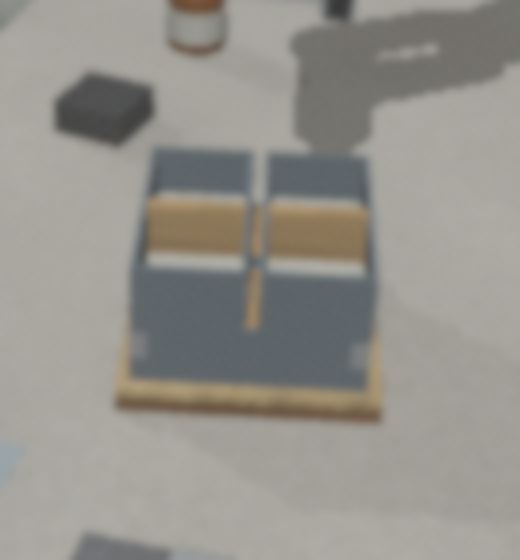

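```bash
python3 - <<'E'
from station import *
from h import *
for k in range(4): f=grab_frame("wrist")
g=grab_frame("scene");h=grab_frame("side");s=arm.state();print(s["tool_pos"],s["orientation"])
z=cv2.resize(f["frame"][35:215,165:350],None,fx=3,fy=3,interpolation=cv2.INTER_CUBIC)
def ov(q,o,sc,shape):
    z=cv2.resize(q["frame"][o[1]:o[1]+shape[1],o[0]:o[0]+shape[0]],None,fx=sc,fy=sc,interpolation=cv2.INTER_CUBIC)
    for zz,c in ((112,(0,0,255)),(66,(0,255,255)),(20,(0,255,0))):
        L=180 if zz==20 else 160
        p=proj(q,box(561.2,191.5,.231,L,L,zz,zz)[:4]); cv2.polylines(z,[((p-o+.5)*sc-.5).round().astype(int)],True,c,1)
    return z
cv2.imwrite("pics/g1.png",ov(f,(165,35),3,(185,180)))
cv2.imwrite("pics/g2.png",np.hstack([ov(g,(235,145),4,(100,105)),ov(h,(220,170),4,(90,105))]))
E
```

```text
[518.53483239 181.40718096 264.37722545] [ 9.93350652e-01  1.15127417e-01 -3.91434788e-04  8.09017410e-05]
```

View pics/g1.png

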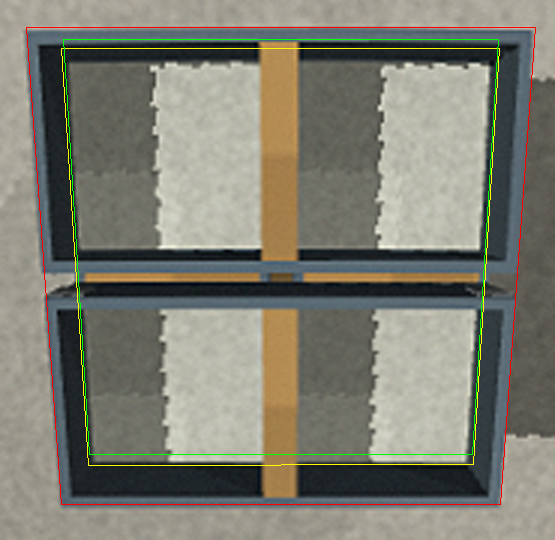

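View pics/g2.png

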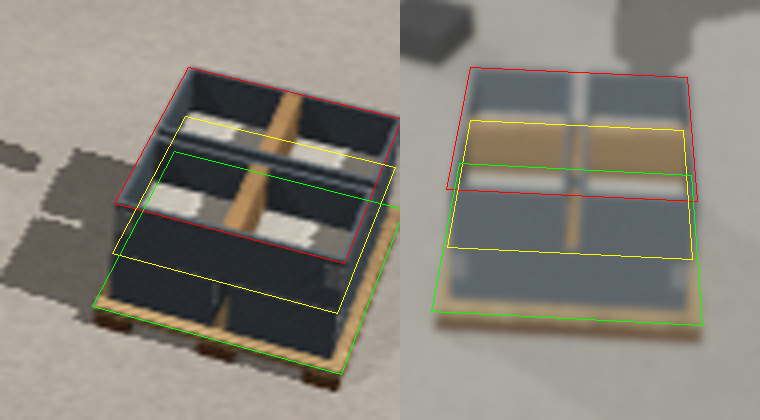

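```bash
python3 - <<'E'
from station import *
print(arm.job_done(), arm.state()["clock"])
E
```

```text
the job is handed in; nothing more can be done
the job is handed in; nothing more can be done
```

The second layer is built and handed in. Both table trays were picked up by their carry bars, turned a quarter turn and set down side by side across the lower two. I released them only once each was resting on the stack, at about 10 N and 15 N, and finished at about 22.7 s of the 58 s allowed.

- **Alignment:** in the last wrist and scene pictures, the new layer's outer edges match the expected 160 x 160 outline to about 1 mm. The side picture is too blurred to say more than that it agrees.
- **Gap:** it measured about 8.1 mm between the two new trays just before the second was lowered. I did not measure it again after release, but the final wrist overlay looks the same.
- **Lower layer and pallet:** they still match the outlines I measured at the start in the final scene view, with no visible shift.
- **Bystanders:** I never touched the jar, weight or brush and they look unmoved in the views, but I did not measure them again at the end.
- **Gripper:** it was open and clear, with its tip about 150 mm above the stack.

The measured tool position wavered by about 1 mm throughout. I therefore placed the second tray by its position relative to the first in the wrist pictures. No check failed.

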